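Snap the lid of a parts tub shut all round

ROBOT

A 7-joint arm with a two-finger parallel gripper is mounted at the origin on the work surface. World frame = base frame: x ahead of the robot, y to its left, z up, the work surface at z = 0. Lengths are in m, angles in rad, forces in N, time in s.
With the tool pointing down it reaches from about 0.425 to 0.925 m from the base axis. Payload 6.8 kg.
Tool frame: the origin (TCP) lies at the very end of the fingers, on their centre line; the grasp point (between the pads) lies 19 mm behind it; y points along the fingers, z is the direction in which the jaws open and shut, and the axes are right-handed (so a half turn about y gives the same grasp; the last joint's range is limited). The gripper opens to 88 mm and grips with 3 to 60 N. Pads are 20 mm wide; open, the fingers measure 115 mm over their backs; the gripper's body (75 mm by 178 mm) begins 61 mm behind the grasp point.
Start: joints at [-1.35, 0.477, 0.022, 1.555, -0.011, 1.109, -0.083], TCP at [0.218, 0.639, 0.223] pointing down, gripper open.
Joint ranges: [-2.96, 2.96], [-0.34, 2.1], [-1.41, 1.46], [0.24, 2.44], [-1.37, 4.51], [0.17, 1.92], [-2.96, 2.96]. Speed limits (rad/s): [2.39, 2.39, 3.14, 3.14, 3.14, 3.14, 3.14].

INTERFACE

Orientations are given as [roll, pitch, yaw] about the fixed x, y, z axes, in that order (R = Rz(yaw) Ry(pitch) Rx(roll)).
In Python, from station import robot, viewer, job, spot_in, trace gives the robot as it stands.
- The arm moves only by the tool carry_out, never from a script. Its arguments are lists of equal length, an entry for each row: "delta_pos": the shift along the tool's x, y, z in mm, a list of three; "yaw": the turn about the tool's y in degrees. In form: {"delta_pos": [[x, y, z], ...], "yaw": [yaw, ...]}. A call has 1 to 8 rows; each row shifts and turns the commanded pose from where the row before left it, along the tool's axes as they then stand; what a row does not reach is not made up. A row lasts 1/8 s, in which the tool goes at most 62.5 mm and 10.7 degrees, less where a joint would pass 70% of its speed; a pose out of reach is approached as far as the arm can. A call with a gripper value outside its range is refused whole. "fingers" is the finger opening in mm, from 0 to 87.8, set as the call begins (left out, the last holds). The fingers move at their own pace and stop on an object; "force" is the grip in N (left out, the last holds). Time passes only in rows, so rows that do not move let the fingers close. It gives the time, the measured TCP pose, the force and the opening at its end, in the units of the state.
- robot.observe(): the state, without advancing time (a new reading comes with each control period).
- viewer.read_camera(name): name is "scene" or "side" or "wrist"; returns (picture, depth): 420x560x3 uint8, red, green, blue; 420x560 float32, m along the optical axis (not along the pixel's ray), 0 where there is no reading.
- viewer.calibration(name): a dict with "camera_matrix" (3x3 intrinsics, pixels), "origin" and "rotation" of the camera in the world; the wrist camera has in their place "hand_eye" (4x4, takes a point from camera to tool coordinates, whose origin is the TCP and whose axes are the tool frame's). Camera axes: x right, y down, z forward; pixel columns grow to the right and rows downward; lengths in m; the calibration is good to about 2 mm. A picture is of the moment at which its call begins: read the wrist's pose just before it. calibration takes no time and is no camera call.
- job.sign_off(): hands the job in, once; it reports no verdict.
Trained networks look in the newest picture that a camera, given by its name, has taken for a name from the list of things; names that differ only in an ending like _2 or _b are one class to them, and where a whole thing is asked for, a point or a joint stands for the part that bears it (a point fixed in the world has none). Each returns a list of dicts, best first, with "score" (0 to 1); they miss things now and then, are a little off and sometimes report something else, mostly with a low value. They report only what shows in the picture. A call takes as long as a camera call. They do not tell look-alikes from the thing itself.
- spot_in(camera, thing): "point" ([column, row] in pixels, amid what is visible of it).
- trace(camera, thing): "pixels" (420x560 bool, what is visible of it) and "point" ([column, row] in pixels, amid what is visible of it).
The state is a dict: "time": time; "joint_pos": joint angles; "qd": joint speeds; "effort": joint torques, N m; "position": TCP position; "tool_rot": TCP orientation; "wrist_force": force on the tool from outside, world axes, zero at the start; "moment": the same for the moment, N m; "grip_width": opening from 0.0 (shut) to 1.0 (fully open).
Only numpy, scipy, OpenCV 4.12 (cv2) and the standard library are available. Lean on these libraries where they do the work, as an engineer would, in place of code of your own. Each camera call takes 0.05 s, during which the arm holds its last target.

TASK

The lid of the grey parts tub has sprung up along its four sides. Press the rim down with your fingertips, section by section, first the two long sides and only then the two short sides, until each one clicks shut flush with the lid. Only press: leave the tub standing where it is, neither lifted nor shoved away, do not disturb the other things on the table, and finish with the hand clear.

Things in the scene. Friction and masses are not known exactly. Their poses are not given: they have to be found in the camera images.
- tub: Loose grey plastic tub with white snap lid, 0.7 kg, 116 (x) x 168 (y) mm over the lid, 62 mm high. Origin: centre of underside; z up, y along the long sides, -x faces the robot (yaw up to 0.65 rad either way). Lid's middle panel (60 x 112 mm, blank paper label) and four 27 mm corner pads are fixed, flush at 62 mm; the rim sections between the corners have sprung up. Does not tip when pressed straight down.
- long_near (a joint): Angle (rad) of the long rim section on the tub's -x side: 0 = shut, flush; starts 0.18 to 0.26 (outer edge 5 to 8 mm up). Plate 112 x 28 x 4 mm, 4 mm thumb lip outside; hinged on its inner edge, 30 mm from the tub's centre, 60 mm high. Snap: about 8 N at the outer edge (12 N at the press point) takes it over; past about 0.06 it clicks to 0 and stays; let go earlier it springs back to 0.19.
- long_near_press (a point): Where to press on the rim section long_near: on its top face, halfway along, 18 mm out from its hinge line; moves with the section (shut: height 62 mm, 48 mm from the tub's centre towards -x).
- long_far (a joint): Angle (rad) of the long rim section on the tub's +x side: 0 = shut, flush; starts 0.18 to 0.26 (outer edge 5 to 8 mm up). Plate 112 x 28 x 4 mm, 4 mm thumb lip outside; hinged on its inner edge, 30 mm from the tub's centre, 60 mm high. Snap: about 8 N at the outer edge (12 N at the press point) takes it over; past about 0.06 it clicks to 0 and stays; let go earlier it springs back to 0.19.
- long_far_press (a point): Where to press on the rim section long_far: on its top face, halfway along, 18 mm out from its hinge line; moves with the section (shut: height 62 mm, 48 mm from the tub's centre towards +x).
- short_left (a joint): Angle (rad) of the short rim section on the tub's +y side: 0 = shut, flush; starts 0.18 to 0.26 (outer edge 5 to 8 mm up). Plate 60 x 28 x 4 mm, 4 mm thumb lip outside; hinged on its inner edge, 56 mm from the tub's centre, 60 mm high. Snap: about 8 N at the outer edge (12 N at the press point) takes it over; past about 0.06 it clicks to 0 and stays; let go earlier it springs back to 0.19.
- short_left_press (a point): Where to press on the rim section short_left: on its top face, halfway along, 18 mm out from its hinge line; moves with the section (shut: height 62 mm, 74 mm from the tub's centre towards +y).
- short_right (a joint): Angle (rad) of the short rim section on the tub's -y side: 0 = shut, flush; starts 0.18 to 0.26 (outer edge 5 to 8 mm up). Plate 60 x 28 x 4 mm, 4 mm thumb lip outside; hinged on its inner edge, 56 mm from the tub's centre, 60 mm high. Snap: about 8 N at the outer edge (12 N at the press point) takes it over; past about 0.06 it clicks to 0 and stays; let go earlier it springs back to 0.19.
- short_right_press (a point): Where to press on the rim section short_right: on its top face, halfway along, 18 mm out from its hinge line; moves with the section (shut: height 62 mm, 74 mm from the tub's centre towards -y).
- filter: Bystander, loose: a short white-painted round canister, 72 mm across, 72 mm high. Origin: centre of its underside.
- oil_bottle: Bystander, loose: a small black bottle, 52 mm across, 110 mm high. Origin: centre of its underside.
- carton: Bystander, loose: a small cardboard carton, 50 x 75 x 45 mm high. Origin: centre of its underside.
- bearing: Bystander, loose: a steel ring lying flat, 52 mm across, 16 mm high. Origin: centre of its underside.
- plug_box: Bystander, loose: a slim upright cardboard box, 30 x 30 x 85 mm high. Origin: centre of its underside.
- wrench: Bystander, loose: a steel wrench 150 mm long, lying flat. Origin: on its underside, near the middle of its length.
Mind the look-alikes: they are no part of the job. Several things have the shape of the tub; the one meant has the colours described above.

How it is judged:
On the way, in this order (a step that is already met when the one before it is completed fails the run):
1. both long rim sections are shut while both short ones are still up (value of joint each of long_near, long_far below 0.025 rad and value of joint each of short_left, short_right above 0.06 rad), for 0.1 s.
2. all four rim sections are shut (value of joint each of long_near, long_far, short_left, short_right below 0.025 rad), for 0.2 s.
At the end, for the whole second after the job is handed in: All four rim sections are within 0.025 rad of shut; the tub stands flat on the table (tilt under 0.05 rad, underside under 6 mm up), at rest, within 40 mm of where it began (all of step 2 and distance of tub from where it was at the start of the episode below 0.04 m and angle between tub's own z axis and vertical below 0.05 rad and height (world z) of tub below 0.006 m and linear speed of tub below 0.01 m/s); the robot touches nothing.
It fails at once if the tub is lifted off the table or tipped (underside centre more than 10 mm up or tilt over 0.15 rad) (height (world z) of tub above 0.01 m or angle between tub's own z axis and vertical above 0.15 rad).
It fails at once if the tub is shoved more than 40 mm (distance of tub from where it was at the start of the episode above 0.04 m).
It fails at once if a bystander is moved more than 25 mm (distance of any of filter, oil_bottle, carton, bearing, plug_box, wrench from where it was at the start of the episode above 0.025 m).
It fails at once if an upright bystander is tipped over (more than 0.4 rad) (angle between any of filter, oil_bottle, carton, plug_box's own z axis and vertical above 0.4 rad).
It also fails if it takes over 51 s, if anything falls off the work surface, if the arm or the gripper's body presses on something with over 40 N, if the wrist force passes 120 N, or if a joint passes its speed limit or range.

## Working session

There is one attempt and no reset: what is moved stays moved. The work goes in short steps, Python scripts to look and compute and a tool call to move; the robot and the scene stay as the last step left them, time stands still between calls to the robot, and variables do not carry over. Pictures are saved under pics/ and viewed, and the job is handed in when it is done.

Besides the shell and the picture viewer there is one more tool, called by a JSON object that holds its "op" and its "data", one argument or row to a line. carry_out: Moves the arm, as the interface text tells. Its arguments: {"type":"object","properties":{"delta_pos":{"type":"array"},"yaw":{"type":"array"},"fingers":{"type":"number"},"force":{"type":"number"}},"required":["delta_pos","yaw"]}

```bash
mkdir -p pics; ls; cat > h.py <<'E'
import numpy as np, cv2
from station import robot, viewer, job, spot_in, trace
def save(n,im): cv2.imwrite('pics/'+n+'.png', im[:,:,::-1])
E
python3 - <<'E'
from h import *
print(robot.observe())
for c in ("scene","side","wrist"):
    k=viewer.calibration(c); print(c,k)
for c in ("scene","side"):
    p,d=viewer.read_camera(c); save(c,p); np.savez('pics/'+c,p=p,d=d)
E
```

```text
pics
{'time': 0.0, 'joint_pos': array([-1.35009569,  0.47777803,  0.02235436,  1.5564159 , -0.01150446,
        1.10926461, -0.0830951 ]), 'qd': array([-0.00022842,  0.00033339, -0.0001204 , -0.00011807, -0.0003943 ,
       -0.00063177, -0.00084195]), 'effort': array([-1.55749316e-03, -5.82850921e+01,  1.53344415e+00, -2.72619349e+01,
       -5.45255374e-02,  1.70084095e-02,  1.59388628e-04]), 'position': array([0.21779695, 0.63828875, 0.2217118 ]), 'tool_rot': array([-1.57252895e+00, -1.30472299e-04, -3.28788644e-01]), 'wrist_force': array([ 0.02069463, -0.44787367, -0.37493544]), 'moment': array([ 0.01857491,  0.00350842, -0.02524761]), 'grip_width': 0.9971549362566031}
scene {'camera_matrix': array([[422.29528688,   0.        , 281.81774284],
       [  0.        , 422.29528688, 210.30644988],
       [  0.        ,   0.        ,   1.        ]]), 'origin': array([1.26638025, 0.08104227, 0.56854365]), 'rotation': array([-2.16965097, -0.01114693,  1.63704388])}
side {'camera_matrix': array([[398.90354687,   0.        , 269.91880271],
       [  0.        , 398.90354687, 206.66308075],
       [  0.        ,   0.        ,   1.        ]]), 'origin': array([ 0.45318615, -0.67568801,  0.70748485]), 'rotation': array([-2.31079738,  0.01167117, -0.11399262])}
wrist {'camera_matrix': array([[308.43644303,   0.        , 280.73369743],
       [  0.        , 308.43644303, 216.38739268],
       [  0.        ,   0.        ,   1.        ]]), 'hand_eye': array([[ 4.01735158e-04,  9.59416268e-01,  2.81993376e-01,
        -7.83741499e-02],
       [ 9.41806942e-04, -2.81993637e-01,  9.59415813e-01,
        -1.63200211e-01],
       [ 9.99999476e-01, -1.19847744e-04, -1.01687166e-03,
         5.74045913e-05],
       [ 0.00000000e+00,  0.00000000e+00,  0.00000000e+00,
         1.00000000e+00]])}
```

View pics/scene.png

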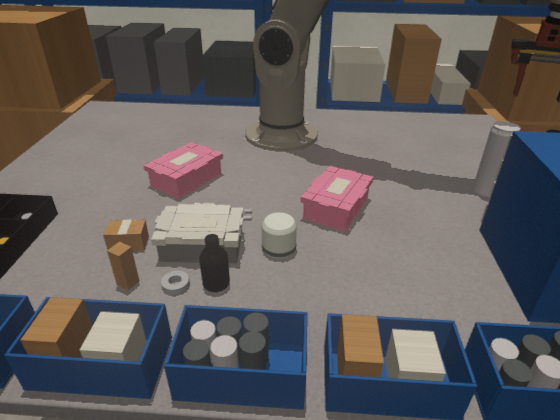

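View pics/side.png

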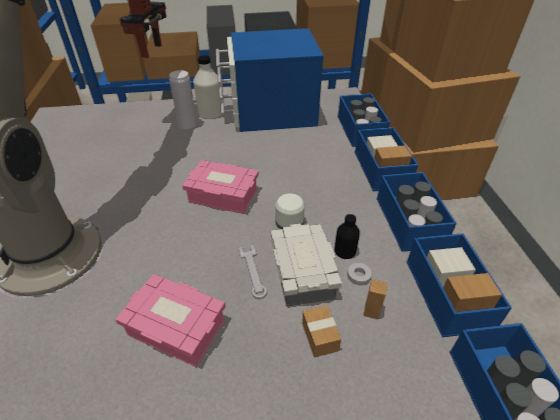

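Candidates: the white-lidded grey tub at scene (200,232) / side (305,262); pink look-alikes at scene (185,168), (338,196). The white/grey one is the target. I'll check it in a crop and measure it.

```bash
cat >> h.py <<'E'
from scipy.spatial.transform import Rotation as Ro
def cloud(c,d,T=None):
    k=viewer.calibration(c); K=k['camera_matrix']
    v,u=np.mgrid[0:420,0:560]
    P=np.stack([(u-K[0,2])/K[0,0]*d,(v-K[1,2])/K[1,1]*d,d],-1)
    if T is None: return P@Ro.from_euler('xyz',k['rotation']).as_matrix().T+k['origin']
    H=T@k['hand_eye']; return P@H[:3,:3].T+H[:3,3]
E
python3 - <<'E'
from h import *
out=[]
for c,pt,r in (("scene",(200,232),(145,195,260,265)),("side",(305,262),(255,210,350,310))):
    z=np.load('pics/'+c+'.npz'); W=cloud(c,z['d'])
    m=trace(c,'tub')
    for t in m: print(c,t['score'],t['point'],t['pixels'].sum())
    t=min(m,key=lambda t:np.hypot(*(np.array(t['point'])-pt)))
    Q=W[t['pixels']&(z['d']>0)]
    print('z pct',np.percentile(Q[:,2],[2,25,50,75,98]))
    T=Q[(Q[:,2]>.054)&(Q[:,2]<.078)]
    # clean
    xy=T[:,:2]
    rect=cv2.minAreaRect((xy*1000).astype(np.float32)); print(rect)
    x0,y0,x1,y1=r
    out.append(cv2.resize(z['p'][y0:y1,x0:x1],(400,int(400*(y1-y0)/(x1-x0))),interpolation=cv2.INTER_CUBIC))
    for n in ['filter','oil_bottle','carton','bearing','plug_box','wrench']:
        s=trace(c,n)
        if s:
            q=W[s[0]['pixels']&(z['d']>0)]; print(n,round(s[0]['score'],2),s[0]['point'],np.median(q,0).round(3),q[:,2].max().round(3))
for i,o in enumerate(out): save('crop%d'%i,o)
E
```

```text
scene 0.78 [333.9, 198.2] 3201
scene 0.67 [181.2, 283.4] 638
scene 0.58 [183.3, 168.5] 2856
scene 0.55 [196.5, 229.3] 4261
z pct [0.00340812 0.05134456 0.06192602 0.06399465 0.06835595]
((605.9082641601562, -127.35884857177734), (174.7090301513672, 176.0673065185547), 88.0682373046875)
filter 0.62 [281.2, 235.3] [0.602 0.035 0.056] 0.074
oil_bottle 0.9 [212.8, 265.6] [ 0.707 -0.073  0.063] 0.112
carton 0.79 [127.9, 234.0] [ 0.605 -0.275  0.043] 0.086
bearing 0.93 [177.7, 283.7] [ 0.709 -0.15   0.015] 0.018
plug_box 0.6 [125.5, 264.5] [ 0.712 -0.236  0.052] 0.087
wrench 0.43 [246.7, 214.9] [ 0.477 -0.047  0.006] 0.009
side 0.98 [172.9, 318.5] 6106
side 0.78 [218.8, 184.0] 2916
side 0.59 [305.5, 263.9] 4454
side 0.32 [346.4, 237.7] 841
z pct [0.00065291 0.06001856 0.06208896 0.06429369 0.06850581]
((578.4790649414062, -130.356201171875), (124.56130981445312, 179.5449676513672), 0.5530096292495728)
filter 0.81 [289.3, 208.7] [0.568 0.011 0.064] 0.075
oil_bottle 0.94 [346.5, 236.9] [ 0.682 -0.095  0.064] 0.112
carton 0.95 [321.0, 329.7] [ 0.582 -0.3    0.044] 0.049
bearing 0.89 [357.6, 274.0] [ 0.699 -0.158  0.015] 0.02
plug_box 0.59 [373.4, 300.0] [ 0.695 -0.256  0.066] 0.088
wrench 0.76 [252.9, 279.4] [ 0.471 -0.135  0.006] 0.011
```

```bash
python3 - <<'E'
from h import *
img=np.zeros((600,800,3),np.uint8)
# x up? map: col = (0.1 - y)*2000.. ; row = (0.72-x)*2000
for c in ("scene","side"):
    z=np.load('pics/'+c+'.npz'); W=cloud(c,z['d']); ok=(z['d']>0)&(W[...,2]>.012)
    P=W[ok]; C=z['p'][ok]
    hi=P[:,2]
    img[:]=0
    col=((0.1-P[:,1])*2000).astype(int); row=((0.74-P[:,0])*2000).astype(int)
    g=(col>1)&(col<798)&(row>1)&(row<598)
    for a,b,q in zip(col[g],row[g],C[g]): img[b-1:b+2,a-1:a+2]=q
    for t in range(0,800,100): cv2.putText(img,'%.2f'%(0.1-t/2000),(t,595),0,.35,(255,255,0)); cv2.line(img,(t,0),(t,599),(60,60,0))
    for t in range(0,600,100): cv2.putText(img,'%.2f'%(0.74-t/2000),(0,t+10),0,.35,(255,255,0)); cv2.line(img,(0,t),(799,t),(60,60,0))
    save('top_'+c,img)
E
```

```text
(no output)
```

View pics/crop1.png

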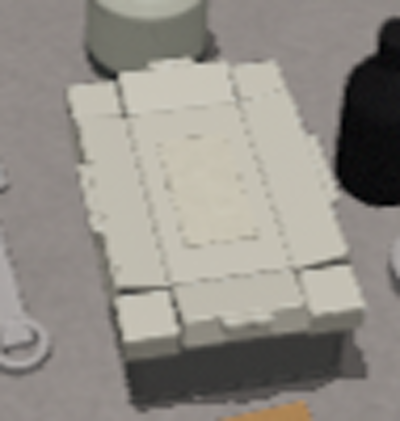

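View pics/top_scene.png

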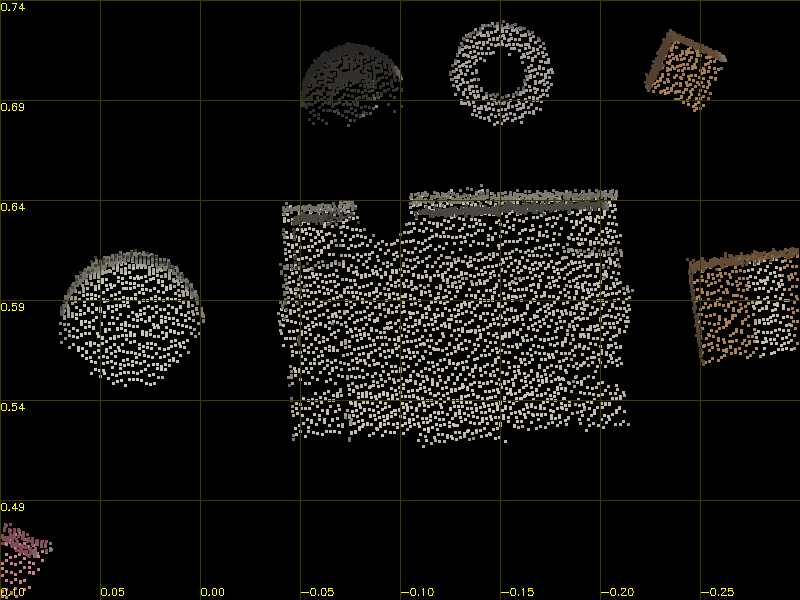

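View pics/top_side.png

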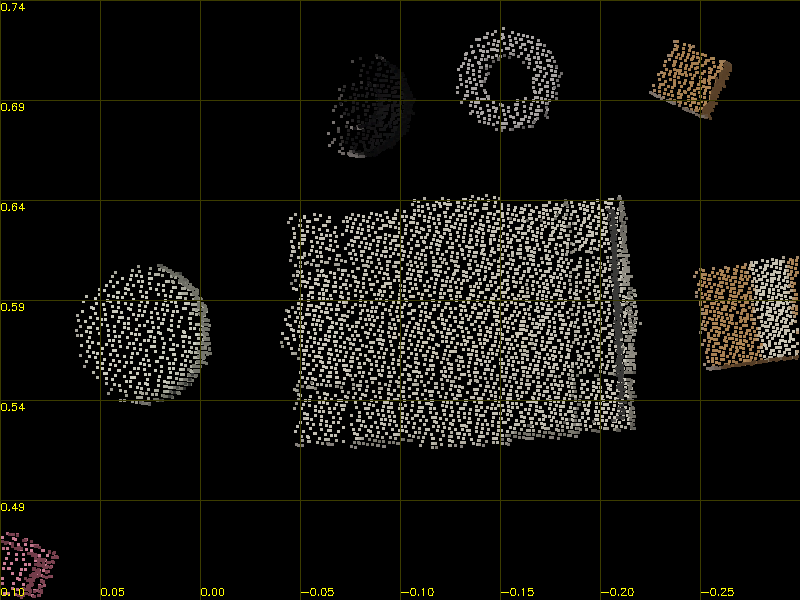

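```bash
python3 - <<'E'
from h import *
from scipy.optimize import minimize
for c in ("scene","side"):
    z=np.load('pics/'+c+'.npz'); W=cloud(c,z['d']); ok=(z['d']>0)&(W[...,2]>.057)&(W[...,2]<.075)
    P=W[ok]; g=(abs(P[:,0]-.58)<.075)&(abs(P[:,1]+.13)<.1); P=P[g]
    # exclude lip: soft coverage; fit rectangle: max inside minus outside using grid occupancy
    def inv(p):
        cs,sn=np.cos(p[2]),np.sin(p[2]); d=P[:,:2]-p[:2]
        return d@np.array([[cs,-sn],[sn,cs]])
    def cost(p):
        L=inv(p); ex=np.maximum(abs(L[:,0])-.059,0); ey=np.maximum(abs(L[:,1])-.085,0)
        return np.minimum(ex**2+ey**2,.004**2).sum()*1e6
    best=min((minimize(cost,[x,y,w],method='Nelder-Mead',options=dict(initial_simplex=[[x,y,w],[x+.005,y,w],[x,y+.005,w],[x,y,w+.04]])) for x in(.576,.582,.588) for y in(-.126,-.134) for w in(-.02,.05)),key=lambda r:r.fun)
    p=best.x; L=inv(p); print(c,p.round(4),best.fun)
    h=P[:,2]
    def pr(n,m): print(n,m.sum(),np.percentile(h[m],[10,50,90]).round(4) if m.sum() else '')
    a,b=L[:,0],L[:,1]
    pr('centre',(abs(a)<.028)&(abs(b)<.05))
    pr('near out',(a<-.05)&(abs(b)<.05)); pr('far out',(a>.05)&(abs(b)<.05))
    pr('left out',(b>.076)&(abs(a)<.027)); pr('right out',(b<-.076)&(abs(a)<.027))
    pr('corners',(abs(b)>.06)&(abs(a)>.035))
E
```

```text
scene [ 0.5827 -0.1273  0.0397] 463.41450148432176
centre 800 [0.0609 0.0621 0.0634]
near out 163 [0.0661 0.0673 0.0687]
far out 242 [0.0586 0.0659 0.0681]
left out 89 [0.0622 0.0669 0.0683]
right out 85 [0.0663 0.0679 0.0692]
corners 344 [0.06   0.0618 0.0629]
side [ 0.5788 -0.1314  0.0398] 372.0107991473167
centre 951 [0.0605 0.0619 0.0633]
near out 196 [0.0615 0.0669 0.0685]
far out 170 [0.0653 0.0668 0.0684]
left out 90 [0.0649 0.0668 0.0687]
right out 170 [0.0589 0.0669 0.0691]
corners 399 [0.0596 0.0614 0.0628]
```

```bash
python3 - <<'E'
from h import *
for c in ("scene","side"):
    z=np.load('pics/'+c+'.npz'); W=cloud(c,z['d']); P=W[z['d']>0]
    g=(P[:,2]>.1)&(P[:,0]>.15)&(P[:,0]<.8)&(P[:,1]<.9)&(P[:,1]>-.5)
    P=P[g]; 
    k=(np.floor(P[:,:2]/.05)).astype(int)
    for q in sorted(set(map(tuple,k))):
        m=(k==q).all(1)
        if m.sum()>15: print(c,np.array(q)*.05,m.sum(),P[m][:,2].max().round(2))
cs,sn=np.cos(.04),np.sin(.04)
def loc(dx,dy): return np.array([dx*cs+dy*sn,-dx*sn+dy*cs])*1000
a=np.array([.218,.638]);v=np.array([.46,.25]);n=np.array([.533,-.131])
print(loc(*(v-a)),loc(*(n-v)))
E
```

```text
scene [0.15 0.55] 97 0.34
scene [0.15 0.6 ] 96 0.4
scene [0.2 0.5] 29 0.34
scene [0.2  0.55] 781 0.44
scene [0.2 0.6] 889 0.44
scene [0.2  0.65] 52 0.32
scene [0.25 0.5 ] 82 0.18
scene [0.25 0.55] 43 0.18
scene [0.3 0.5] 658 0.18
scene [0.3  0.55] 60 0.18
scene [0.35 0.6 ] 39 0.2
scene [0.45 0.45] 551 0.24
scene [0.45 0.5 ] 131 0.24
scene [0.45 0.55] 37 0.24
scene [0.5  0.45] 1037 0.24
scene [0.5 0.5] 286 0.24
scene [0.55 0.45] 1215 0.24
scene [0.55 0.5 ] 163 0.24
scene [0.6  0.45] 1401 0.24
scene [0.6 0.5] 20 0.24
scene [ 0.65 -0.1 ] 115 0.11
scene [0.65 0.45] 1331 0.24
scene [ 0.7 -0.1] 39 0.11
scene [0.7  0.45] 802 0.2
side [0.15 0.55] 357 0.38
side [0.15 0.6 ] 64 0.38
side [0.2 0.5] 50 0.34
side [0.2  0.55] 390 0.38
side [0.2 0.6] 190 0.38
side [0.2  0.65] 271 0.34
side [0.2 0.7] 16 0.34
side [0.25 0.5 ] 265 0.18
side [0.25 0.55] 26 0.18
side [0.25 0.65] 122 0.34
side [0.25 0.7 ] 27 0.34
side [0.3 0.5] 274 0.18
side [0.3  0.55] 64 0.18
side [0.3 0.6] 22 0.15
side [0.35 0.55] 310 0.2
side [0.35 0.6 ] 192 0.2
side [0.4 0.5] 70 0.21
side [0.4  0.55] 113 0.21
side [0.4 0.6] 105 0.21

[... 280 characters left out ...]
[0.5 0.7] 29 0.24
side [0.55 0.45] 745 0.24
side [0.55 0.5 ] 104 0.24
side [0.55 0.55] 99 0.24
side [0.55 0.6 ] 88 0.24
side [0.55 0.65] 83 0.24
side [0.55 0.7 ] 28 0.24
side [0.6  0.45] 751 0.24
side [0.6 0.5] 106 0.24
side [0.6  0.55] 96 0.24
side [0.6 0.6] 84 0.24
side [0.6  0.65] 80 0.24
side [0.6 0.7] 31 0.24
side [ 0.65 -0.1 ] 104 0.11
side [0.65 0.45] 731 0.24
side [0.65 0.5 ] 105 0.24
side [0.65 0.55] 94 0.24
side [0.65 0.6 ] 87 0.24
side [0.65 0.65] 82 0.24
side [0.65 0.7 ] 28 0.24
side [0.7  0.45] 556 0.24
side [0.7 0.5] 75 0.24
side [0.7  0.55] 72 0.24
side [0.7 0.6] 64 0.24
side [0.7  0.65] 61 0.24
side [0.7 0.7] 21 0.24
[ 226.29056415 -397.36706026] [  57.70567146 -383.61446203]
```

{"op": "carry_out", "data": {
  "delta_pos": [
    [0,-50,0],
    [0,-30,0],
    [0,0,0],
    [28,0,-50],
    [28,0,-50],
    [28,0,-50],
    [28,0,-50],
    [28,0,-50]
  ],
  "yaw": [0,-10.5,-10.6,0,0,0,0,0],
  "fingers": 0,
  "force": 20
}}

```text
time: 1.8
position: [0.3686, 0.3928, 0.3029]
tool_rot: [-1.57, -0.0, 0.039]
wrist_force: [0.9, 0.5, 0.4]
grip_width: 0.129
```

{"op": "carry_out", "data": {
  "delta_pos": [
    [20,0,-58],
    [20,0,-58],
    [20,0,-58],
    [20,0,-58],
    [20,0,-58],
    [20,20,-58],
    [0,20,-58],
    [0,0,-58]
  ],
  "yaw": [0,0,0,0,0,0,0,0]
}}

```text
time: 2.8
position: [0.5043, -0.0643, 0.2621]
tool_rot: [-1.571, 0.002, 0.04]
wrist_force: [0.1, 1.2, -0.4]
grip_width: 0.005
```

{"op": "carry_out", "data": {
  "delta_pos": [
    [10,0,-6],
    [10,0,0],
    [0,0,0]
  ],
  "yaw": [0,0,0]
}}

```text
time: 3.18
position: [0.5264, -0.0657, 0.2632]
tool_rot: [-1.57, -0.0, 0.043]
wrist_force: [-0.7, 1.2, 0.3]
grip_width: 0.003
```

```bash
python3 - <<'E'
from h import *
s=robot.observe(); T=np.eye(4); T[:3,:3]=Ro.from_euler('xyz',s['tool_rot']).as_matrix(); T[:3,3]=s['position']
print(s['position'],s['tool_rot'],s['wrist_force'])
p,d=viewer.read_camera('wrist'); save('w1',p); W=cloud('wrist',d,T); np.savez('pics/w1',p=p,d=d,W=W)
from scipy.optimize import minimize
ok=(d>0)&(W[...,2]>.057)&(W[...,2]<.075); P=W[ok]
P=P[(abs(P[:,0]-.58)<.075)&(abs(P[:,1]+.13)<.1)]; print(len(P))
def inv(p):
    cs,sn=np.cos(p[2]),np.sin(p[2]); q=P[:,:2]-p[:2]
    return q@np.array([[cs,-sn],[sn,cs]])
def cost(p):
    L=inv(p); ex=np.maximum(abs(L[:,0])-.058,0); ey=np.maximum(abs(L[:,1])-.084,0)
    return np.minimum(ex**2+ey**2,.004**2).sum()*1e6
b=min((minimize(cost,[x,y,w],method='Nelder-Mead') for x in(.576,.582,.588) for y in(-.126,-.134) for w in(-.02,.05)),key=lambda r:r.fun)
print(b.x,b.fun); L=inv(b.x); print(np.percentile(L,[1,99],axis=0)); 
m=(abs(L[:,0])<.028)&(abs(L[:,1])<.05); print(np.median(P[m,2]))
E
```

```text
[ 0.52639928 -0.0656529   0.26318761] [-1.57047154e+00 -1.13830421e-04  4.25459793e-02] [-0.67026295  1.24657469  0.29667442]
11542
[ 0.57835039 -0.12809017  0.05624702] 2132.1225554659363
[[-0.05852085 -0.08305785]
 [ 0.05876631  0.08344788]]
0.06355270392624743
```

View pics/w1.png

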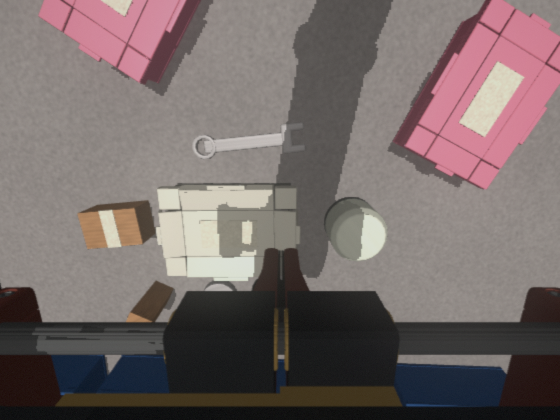

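The wrist view shows the white lid at (228,230), the filter at (357,230), and the wrench clear at (240,142). All three fits agree to about 2–3 mm: tub ≈ (0.580, −0.129), yaw ≈ 0.045. Next: over the near long section.

{"op": "carry_out", "data": {
  "delta_pos": [
    [3,0,-40],
    [0,20,-26],
    [0,50,0],
    [0,50,0],
    [0,40,0],
    [0,0,0],
    [0,0,0]
  ],
  "yaw": [0,0,0,0,0,0,0]
}}

```text
time: 4.1
position: [0.532, -0.1331, 0.1047]
tool_rot: [-1.571, -0.002, 0.04]
wrist_force: [0.7, 1.0, 0.2]
grip_width: 0.007
```

Now down in small steps: 0.105 → ~0.065.

{"op": "carry_out", "data": {
  "delta_pos": [
    [0,15,0],
    [0,12,0],
    [0,5,0],
    [0,4,0],
    [0,3,0],
    [0,2,0],
    [0,0,0]
  ],
  "yaw": [0,0,0,0,0,0,0]
}}

```text
time: 4.97
position: [0.531, -0.1338, 0.0624]
tool_rot: [-1.571, 0.0, 0.039]
wrist_force: [-1.8, 0.1, 3.1]
grip_width: 0.003
```

{"op": "carry_out", "data": {
  "delta_pos": [
    [0,1,0],
    [0,1,0],
    [0,0,0]
  ],
  "yaw": [0,0,0]
}}

```text
time: 5.35
position: [0.5311, -0.1338, 0.062]
tool_rot: [-1.57, -0.0, 0.039]
wrist_force: [-7.9, 1.8, 22.7]
grip_width: 0.006
```

{"op": "carry_out", "data": {
  "delta_pos": [
    [0,-20,0],
    [0,-20,0],
    [32,0,1],
    [33,0,1],
    [32,0,1],
    [0,15,0],
    [0,5,0],
    [0,0,0]
  ],
  "yaw": [0,0,0,0,0,0,0,0]
}}

```text
time: 6.35
position: [0.6263, -0.127, 0.0795]
tool_rot: [-1.571, 0.002, 0.039]
wrist_force: [0.1, -0.3, -0.2]
grip_width: 0.005
```

```bash
cat >> h.py <<'E'
def check(p=(.580,-.129,.043),tag='c'):
    for c in ("scene","side"):
        im,d=viewer.read_camera(c); save(tag+'_'+c,im); W=cloud(c,d)
        ok=(d>0)&(W[...,2]>.045)&(W[...,2]<.072); P=W[ok]
        p2={'scene':(p[0]+.0015,p[1]+.002),'side':(p[0]-.0015,p[1]-.002)}[c]
        cs,sn=np.cos(p[2]),np.sin(p[2]); L=(P[:,:2]-p2)@np.array([[cs,-sn],[sn,cs]]); a,b=L.T; h=P[:,2]
        for n,m in (('centre',(abs(a)<.028)&(abs(b)<.05)),('near',(a<-.047)&(a>-.057)&(abs(b)<.05)),('far',(a>.047)&(a<.057)&(abs(b)<.05)),('left',(b>.072)&(b<.082)&(abs(a)<.026)),('right',(b<-.072)&(b>-.082)&(abs(a)<.026))):
            print(c,n,m.sum(),np.percentile(h[m],[25,50,75]).round(4) if m.sum()>5 else '')
E
python3 -c "
from h import *
check(tag='c1')"
```

```text
scene centre 588 [0.0615 0.0621 0.0627]
scene near 79 [0.061  0.0617 0.0623]
scene far 144 [0.0644 0.0665 0.0671]
scene left 76 [0.066  0.0667 0.0674]
scene right 85 [0.0663 0.0672 0.068 ]
side centre 955 [0.061  0.0619 0.0627]
side near 180 [0.0605 0.0613 0.0622]
side far 95 [0.0655 0.0664 0.0674]
side left 86 [0.0655 0.0663 0.0672]
side right 104 [0.0668 0.0676 0.0683]
```

The near side is flush (61.5 mm) and the other three are still up. Now pressing the far side.

{"op": "carry_out", "data": {
  "delta_pos": [
    [2,5,0],
    [0,4,0],
    [0,4,0],
    [0,3,0],
    [0,2,0],
    [0,1,0],
    [0,1,0],
    [0,0,0]
  ],
  "yaw": [0,0,0,0,0,0,0,0]
}}

```text
time: 7.45
position: [0.6307, -0.1268, 0.0622]
tool_rot: [-1.57, -0.002, 0.039]
wrist_force: [-3.2, 0.7, 15.1]
grip_width: 0.003
```

{"op": "carry_out", "data": {
  "delta_pos": [
    [0,-20,0],
    [0,-20,0],
    [-17,0,25],
    [-17,0,25],
    [-17,0,24],
    [0,10,0],
    [0,0,0]
  ],
  "yaw": [0,0,0,0,0,0,0]
}}

```text
time: 8.32
position: [0.576, -0.0555, 0.0901]
tool_rot: [-1.571, 0.0, 0.039]
wrist_force: [0.2, -0.0, 0.0]
grip_width: 0.005
```

```bash
python3 -c "
from h import *
check(tag='c2')"
```

```text
scene centre 801 [0.0615 0.0622 0.0628]
scene near 121 [0.0612 0.0618 0.0623]
scene far 177 [0.0591 0.0614 0.0623]
scene left 76 [0.0663 0.0669 0.0676]
scene right 86 [0.0662 0.0672 0.0682]
side centre 953 [0.061  0.0619 0.0627]
side near 174 [0.0606 0.0614 0.0622]
side far 164 [0.0609 0.0615 0.0621]
side left 89 [0.0649 0.0659 0.0672]
side right 110 [0.0668 0.0676 0.0683]
```

Both long sides are flush and both short ones are still up. Now the left short side.

{"op": "carry_out", "data": {
  "delta_pos": [
    [0,12,0],
    [0,6,0],
    [0,4,0],
    [0,3,0],
    [0,2,0],
    [0,1,0],
    [0,1,0],
    [0,0,0]
  ],
  "yaw": [0,0,0,0,0,0,0,0]
}}

```text
time: 9.43
position: [0.5762, -0.0545, 0.0623]
tool_rot: [-1.57, -0.0, 0.039]
wrist_force: [-5.0, 2.1, 11.0]
grip_width: 0.009
```

{"op": "carry_out", "data": {
  "delta_pos": [
    [0,1,0],
    [0,0,0]
  ],
  "yaw": [0,0]
}}

```text
time: 9.68
position: [0.5762, -0.0545, 0.0621]
tool_rot: [-1.57, -0.001, 0.039]
wrist_force: [-7.0, 2.6, 18.7]
grip_width: 0.006
```

{"op": "carry_out", "data": {
  "delta_pos": [
    [0,-20,0],
    [0,-20,0],
    [1,0,-50],
    [1,0,-50],
    [0,0,-48],
    [0,12,0],
    [0,0,0]
  ],
  "yaw": [0,0,0,0,0,0,0]
}}

```text
time: 10.55
position: [0.583, -0.2019, 0.0871]
tool_rot: [-1.57, 0.002, 0.039]
wrist_force: [-0.2, 1.0, -0.4]
grip_width: 0.001
```

```bash
python3 -c "
from h import *
check(tag='c3')"
```

```text
scene centre 797 [0.0616 0.0621 0.0628]
scene near 114 [0.0613 0.0617 0.0622]
scene far 171 [0.0591 0.0614 0.0621]
scene left 74 [0.0614 0.0619 0.0624]
scene right 81 [0.0661 0.0669 0.068 ]
side centre 378 [0.061  0.0617 0.0626]
side near 176 [0.0607 0.0614 0.0623]
side far 0 
side left 30 [0.0609 0.0619 0.0625]
side right 57 [0.0666 0.0674 0.0681]
```

{"op": "carry_out", "data": {
  "delta_pos": [
    [0,10,0],
    [0,5,0],
    [0,4,0],
    [0,3,0],
    [0,2,0],
    [0,1,0],
    [0,1,0],
    [0,0,0]
  ],
  "yaw": [0,0,0,0,0,0,0,0]
}}

```text
time: 11.65
position: [0.584, -0.2028, 0.0624]
tool_rot: [-1.571, -0.001, 0.039]
wrist_force: [0.2, -0.9, 3.2]
grip_width: 0.005
```

{"op": "carry_out", "data": {
  "delta_pos": [
    [0,1,0],
    [0,0,0]
  ],
  "yaw": [0,0]
}}

```text
time: 11.9
position: [0.5841, -0.2028, 0.0623]
tool_rot: [-1.571, -0.001, 0.039]
wrist_force: [-2.9, -0.3, 10.0]
grip_width: 0.001
```

{"op": "carry_out", "data": {
  "delta_pos": [
    [0,-20,0],
    [0,-40,0],
    [0,-50,0],
    [-20,-30,0],
    [-30,0,0],
    [-30,0,0],
    [0,0,0]
  ],
  "yaw": [0,0,0,0,0,0,0]
}}

```text
time: 12.78
position: [0.5021, -0.2059, 0.2021]
tool_rot: [-1.57, -0.0, 0.038]
wrist_force: [-0.2, 0.6, 0.6]
grip_width: 0.005
```

```bash
python3 -c "
from h import *
check(tag='c4')"
```

```text
scene centre 796 [0.0615 0.0622 0.0628]
scene near 121 [0.0611 0.0617 0.0623]
scene far 173 [0.0546 0.0613 0.0621]
scene left 75 [0.0611 0.0617 0.0622]
scene right 78 [0.0612 0.0618 0.0625]
side centre 937 [0.0611 0.0619 0.0626]
side near 176 [0.0605 0.0613 0.0622]
side far 163 [0.0607 0.0614 0.0621]
side left 14 [0.0609 0.0615 0.0622]
side right 118 [0.0605 0.0612 0.0622]
```

View pics/c4_scene.png

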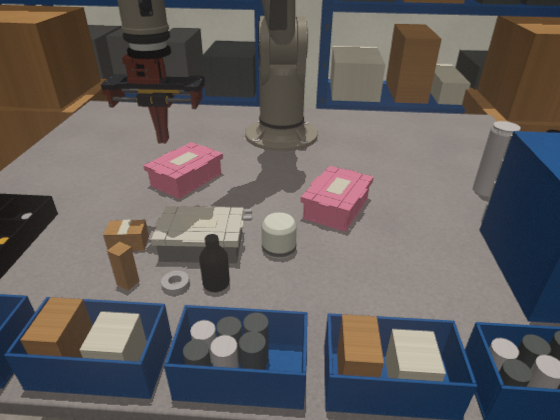

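The final scene view shows the tub at (200,232) where it began with a flat lid. The bystanders haven't moved, and the hand is clear at (160,130).

```bash
python3 -c "
from h import *
print(job.sign_off())"
```

```text
the job is handed in; nothing more can be done
None
```

All four sides of the grey tub's white lid are pressed shut, and I handed the job in at about 13 s of the 51 s allowed. I pressed with closed fingertips in this order: long near, long far, short left, short right. No press read more than about 23 N at the wrist.

- **Order:** after the two long sides, both cameras showed them flush at about 61.5 mm. The two short sides were still up at 66–67 mm.
- **End state:** in both fixed cameras all four sections read 61–62 mm, level with the middle panel at 62 mm.
- **Tub and bystanders:** by eye in the final scene picture, the tub and all the bystanders stand where they began. I did not measure how far the tub moved.
- **Hand:** the fingertips ended about 0.20 m above the table, clear of everything.

**Disagreements between checks:** the first tub position from the two fixed cameras differed by about 4 mm in both x and y, and the wrist camera's yaw differed by about 0.016 rad. I used values in between, and every press landed. In the last check the side camera had only 14 points on the left section, but the scene camera agreed with it.

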